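Clear the cast saw's bed and feed the cast on by four clicks

ROBOT

A 6-joint arm with a two-finger parallel gripper is mounted at the origin on a cart in front of the work surface, level with it; the furniture and walls round the work are solid. World frame = base frame: x ahead of the robot, y to its left, z up, the work surface at z = 0. Lengths are in m, angles in rad, forces in N, time in s.
With the tool pointing down it reaches from about 0.35 to 0.775 m from the base axis. Payload 5.5 kg.
Tool frame: the origin (TCP) lies at the very end of the fingers, on their centre line; the grasp point (between the pads) lies 19 mm behind it; z points along the fingers, y is the line along which they close (so a half turn about z gives the same grasp; the last joint's range is limited). The gripper opens to 85 mm and grips with 20 to 120 N. Pads are 22 mm wide; open, the fingers measure 114 mm over their backs; the gripper's body (76 mm by 85 mm) begins 54 mm behind the grasp point. The pads swing forward as they close: fully open they stand 13 mm farther back than shut.
Start: joints at [1.046, 0.313, 0.046, 1.304, 0, 1.431], TCP at [0.216, 0.533, 0.231] pointing down, gripper open.
Joint ranges: [-2.76, 2.76], [-0.86, 1.69], [-1.03, 1.26], [-2.2, 2.34], [-1.47, 1.5], [-3.14, 3.14]. Speed limits (rad/s): [2.57, 2.57, 3.14, 3.14, 3.14, 3.14].

INTERFACE

Orientations are given as a unit quaternion [w, x, y, z].
In Python, from workcell import get_state, read_camera, hand_in gives the robot as it stands.
- The arm moves only by the tool send_rows, never from a script. Its argument "increments" is a list of rows, each an object of numbers: "dx", "dy", "dz": the shift along the world's x, y, z in units of 25 mm (1.0 is 25 mm); "roll": the turn about the world's z in units of 8 degrees (1.0 is 8 degrees); "claw": the opening, from -1 (shut) to 1 (fully open). In form: [{"dx": .., "dy": .., "dz": .., "roll": .., "claw": ..}, ...]. A call has exactly 5 rows; each row is the pose to reach, as a shift and turn from the pose commanded when the call began; what a row does not reach only later rows make up. A row lasts 1/8 s, in which the tool goes at most 62.5 mm and 10.7 degrees, less where a joint would pass 70% of its speed; a pose out of reach is approached as far as the arm can. A call with a gripper value outside its range is refused whole. The fingers move at their own pace and stop on an object; "grip_force" is the grip in N (left out, the last holds). Time passes only in rows, so rows that repeat a pose let the fingers close, or fill a call up. It gives the time, the measured TCP pose, the force, the opening and the grip force at its end, in the units of the state.
- get_state(): the state, without advancing time (a new reading comes with each control period).
- read_camera(name): name is "scene" or "top" or "wrist"; returns a dict with "image" (384x512x3 uint8, blue, green, red), "fx", "fy", "cx", "cy" (pixels), "dist_coeffs" ([k1, k2, p1, p2, k3] as OpenCV has them; the pictures are not rectified), "world_to_cam" (4x4, takes a point from world to camera coordinates). Camera axes: x right, y up, looking along -z (the intrinsics and any distortion apply to the point x, -y, -z); pixel columns grow to the right and rows downward; lengths in m; the calibration is good to about 2 mm. A picture is of the moment at which its call begins. There is no depth.
- hand_in(): hands the job in; it is judged then, once.
The state is a dict: "clock": time; "joint_pos": joint angles; "qvel": joint speeds; "tau": joint torques, N m; "tcp_pos": TCP position; "orientation": TCP orientation; "wrist_force": force on the tool from outside, world axes, zero at the start; "ft_torque": the same for the moment, N m; "finger_gap": finger opening in m; "grip_force": force on a finger pad.
Only numpy, scipy, OpenCV 4.12 (cv2) and the standard library are available. Lean on these libraries where they do the work, as an engineer would, in place of code of your own. Each camera call takes 0.05 s, during which the arm holds its last target. There are 200 camera calls.

TASK

With the wood and rubber scraper block, sweep the four loose plaster chips off the aluminium bed of the cast saw table into the steel waste trough along its front edge, keeping your fingers off the chips, then stand the block back upright on the bench. Next take the feed lever by its black knob and swing it clockwise (seen from above) by exactly four clicks of the ratchet from where it stands now, stopping as soon as the pawl has dropped in behind the fourth tooth. The program finishes while still holding the knob there, so that nothing creeps during the next saw cut; leave the other things on the bench where they are.

Things in the scene. Friction and masses are not known exactly. Their poses are not given: they have to be found in the camera images.
- saw_table: cast saw table, fixed: grey base 150 x 310 mm (x -75 to 75, y -145 to 165 mm) with an aluminium bed 30 mm above the bench. Origin on the bench; x away from the robot, y to its left, z up. The right part of the bed (x -73 to 73, y -143 to -10 mm) is bare and flat, with the chips on it; trough at its front right, ratchet wheel and lever at its front left
- saw_guide (a point): top of the slotted steel saw guide post behind the bed's rear edge, 102 mm above the bench; its foot covers x 74 to 96, y -26 to 26 mm of the saw table
- carriage (a joint): carriage on the left of the bed with the clamped cream cast, m: moves to the table's -y, 3 mm for each click of the lever. The cast's right end overhangs to y = -4 mm of the saw table at 0; its top is 70 mm above the bench
- bed (a point): centre of the bare part of the bed, on its surface (30 mm above the bench), at x 0, y -75 mm of the saw table, with the table's axes
- trough (a point): centre of the waste trough's floor, with the saw table's axes; the trough is open steel sheet along the bed's front edge, inside 72 mm (x) by 132 mm (y), floor 8 mm and rim 22 mm above the bench; its rear inner wall is under the bed's front edge (which lies 38 mm to +x of this point)
- feed_lever: the whole feed lever with its ratchet wheel (steel, 90 mm); origin on the bench, on the vertical axis it turns about (hub top 69 mm up)
- knob (a point): grip point in the upright black round knob at the end of the feed lever, on its axis, 85 mm above the bench; the knob is fixed to the lever, 22 mm in diameter, from 61 mm to 104 mm above the bench, the 15 mm wide steel lever arm directly below it. It moves on a circle of 105 mm radius about the lever's axis, 22 mm for each click
- ratchet (a joint): lever angle, rad, growing clockwise seen from above (the knob, at the left, swings away from the robot), 0 to 1.55; a click every 0.209 rad (12 degrees); starts at rest on tooth 0, 1 or 2. A light spring urges it back (1 N at the knob), the pawl bars it from turning back. The push needed at the knob builds up by some 3 to 5 N over the second half of a tooth, then falls off suddenly with the click
- pawl (a joint): brass spring pawl on the ratchet wheel, rad: about 0 when seated at the foot of a tooth, rising to about 0.1 as it rides over a tip, then dropping back to 0 with each click
- scraper: scraper block: beech grip 24 x 96 mm and 50 mm high on a black rubber sole 34 x 100 x 18 mm, 68 mm high in all, 160 g; thin along its x, long along its y; origin at the centre of its underside; it starts upright on the bench to the right of the saw table. Grip it across the 24 mm of the wooden part
- chip_1: loose angular cream plaster chip, 17 to 24 mm across and 10 to 13 mm high; origin at the centre of its flat underside; starts on the bare part of the bed within x -65 to 8, y -115 to -42 mm of the saw table
- chip_2: loose angular cream plaster chip, 17 to 24 mm across and 10 to 13 mm high; origin at the centre of its flat underside; starts on the bare part of the bed within x -65 to 8, y -115 to -42 mm of the saw table
- chip_3: loose angular cream plaster chip, 17 to 24 mm across and 10 to 13 mm high; origin at the centre of its flat underside; starts on the bare part of the bed within x -65 to 8, y -115 to -42 mm of the saw table
- chip_4: loose angular cream plaster chip, 17 to 24 mm across and 10 to 13 mm high; origin at the centre of its flat underside; starts on the bare part of the bed within x -65 to 8, y -115 to -42 mm of the saw table
- bur_stand: round blue stand with mounted points, 61 mm wide, 32 high; origin at the centre of its underside; a bystander
- dappen_dish: small white waisted dish, 31 mm wide, 16 high; origin at the centre of its underside; a bystander
- blue_cast: pale blue plaster cast, 53 x 58 x 26 mm, not part of the job; origin at the centre of its underside; a bystander
- cream_pot: low open pot of cream powder, 39 mm wide, 18 high; origin at the centre of its underside; a bystander

How it is judged:
By the outcome, as a careful person would: the job done as asked, in the order asked, and still so for the second after the job is handed in, while the arm keeps its last pose, push and grip.
It also fails if it takes over 72 s, if anything falls off the work surface, if the arm or the gripper's body presses on something with over 40 N, if the wrist force passes 120 N, or if a joint passes its speed limit or range.

## Working session

There is one attempt and no reset: what is moved stays moved. The work goes in short steps, Python scripts to look and compute and a tool call to move; the robot and the scene stay as the last step left them, time stands still between calls to the robot, and variables do not carry over. Pictures are saved under pics/ and viewed, at most 10 in all, crops included, and the job is handed in when it is done.

Besides the shell and the picture viewer there is one more tool, called after ">>>" by a JSON object that holds its "op" and its "data", one argument or row to a line. send_rows: Moves the arm, as the interface text tells. Its arguments: {"type":"object","properties":{"increments":{"type":"array","items":{"type":"object","properties":{"dx":{"type":"number"},"dy":{"type":"number"},"dz":{"type":"number"},"roll":{"type":"number"},"claw":{"type":"number"}}}},"grip_force":{"type":"number"}},"required":["increments"]}

```bash
mkdir -p pics; cat > h.py <<'E'
import numpy as np, cv2
from workcell import get_state, read_camera
def snap(n,f):
    c=read_camera(n); cv2.imwrite(f'pics/{f}.png',c['image']); 
    np.savez(f'pics/{f}.npz',**{k:np.array(v) for k,v in c.items()}); return c
def load(f): return dict(np.load(f'pics/{f}.npz'))
def KD(c): return np.array([[c['fx'],0,c['cx']],[0,c['fy'],c['cy']],[0,0,1]],float),np.array(c['dist_coeffs'],float)
F=np.diag([1,-1,-1.])
def ray(c,u,v):
    K,D=KD(c); p=cv2.undistortPoints(np.array([[[u,v]]],float),K,D)[0,0]
    T=np.array(c['world_to_cam']); R,t=T[:3,:3],T[:3,3]
    return -R.T@t, R.T@F@np.array([p[0],p[1],1])
def at(c,u,v,z):
    o,d=ray(c,u,v); return o+d*(z-o[2])/d[2]
def proj(c,P):
    K,D=KD(c); T=np.array(c['world_to_cam']); P=np.atleast_2d(np.array(P,float))
    q=(T[:3,:3]@P.T).T+T[:3,3]; q=q@F
    return cv2.projectPoints(q,np.zeros(3),np.zeros(3),K,D)[0][:,0]
E
python3 - <<'E'
from h import *
for n in ('top','scene'):
    c=snap(n,n+'0'); o,_=ray(c,0,0); print(n,o,c['fx'],c['dist_coeffs'])
a=cv2.imread('pics/top0.png'); cv2.imwrite('pics/top0b.png',cv2.resize(a,(800,600),interpolation=cv2.INTER_CUBIC))
a=cv2.imread('pics/scene0.png'); cv2.imwrite('pics/scene0b.png',cv2.resize(a,(800,600),interpolation=cv2.INTER_CUBIC))
print(get_state())
E
```

```text
top [0.39396751 0.00176314 1.56528208] 497.6621198255905 [0.06310239 0.         0.         0.         0.        ]
scene [-0.05604557 -0.42483691  0.94098725] 350.18051524416484 [-0.09544247  0.          0.          0.          0.        ]
{'clock': 0.1, 'joint_pos': array([ 1.04642791e+00,  3.13984041e-01,  4.51399112e-02,  1.30358333e+00,
       -9.01608693e-06,  1.43118275e+00]), 'qvel': array([ 0.00010992, -0.00269261,  0.00270273, -0.00015558,  0.00013227,
        0.00100253]), 'tau': array([ 2.90639786e-03, -4.81726170e+01,  2.99243259e+01,  1.27918032e-02,
       -1.19073161e-04, -2.09666149e-05]), 'tcp_pos': array([0.21561963, 0.53258288, 0.23048396]), 'orientation': array([-2.61551984e-04,  1.91192926e-01,  9.81552138e-01, -7.72500796e-04]), 'wrist_force': array([-0.32102161,  0.21312669, -0.41663586]), 'ft_torque': array([ 0.00578987, -0.00553661,  0.00286925]), 'grip_force': 0.0, 'finger_gap': 0.08500772029204255}
```

View pics/top0b.png

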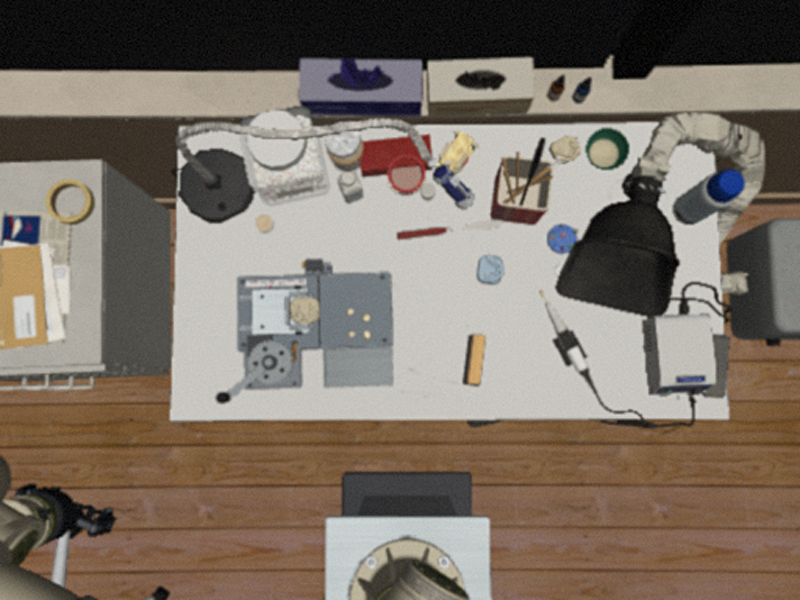

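View pics/scene0b.png

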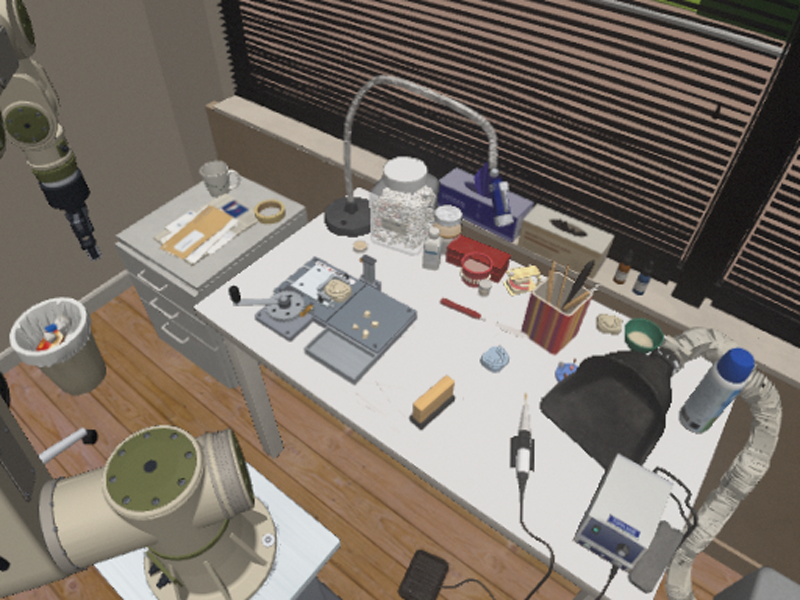

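Top view: the saw table spans about (238–392, 270–388), with four chips near (345–372, 310–335). The knob is at (222,398), the hub at (269,362), and the scraper at (475,360), turned a few degrees. I'll enlarge the area and measure.

```bash
python3 - <<'E'
from h import *
a=cv2.imread('pics/top0.png')[155:275,135:320]; cv2.imwrite('pics/topc.png',cv2.resize(a,None,fx=4.3,fy=4.3,interpolation=cv2.INTER_CUBIC))
E
```

```text
(no output)
```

View pics/topc.png

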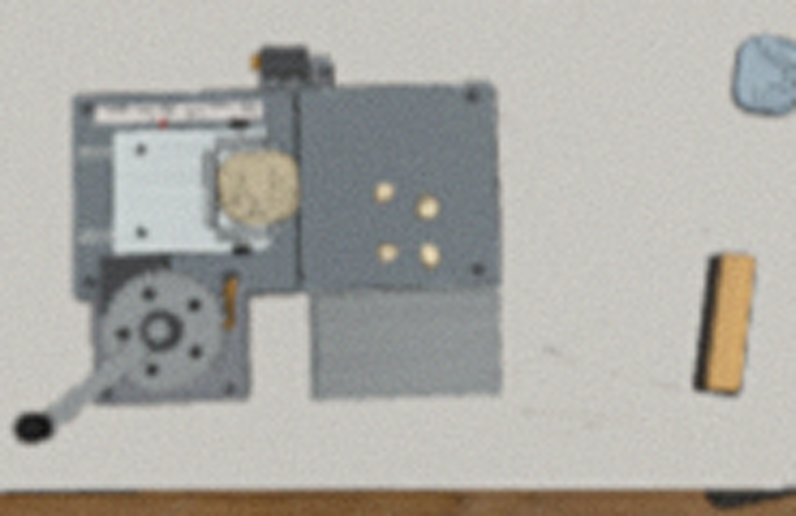

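```bash
python3 - <<'E'
from h import *
np.set_printoptions(precision=4,suppress=True)
c=load('top0')
pts=dict(TL=(75,97,.03),TR=(497,85,.03),BR=(500,290,.03),BL=(75,297,.03),BMl=(312,290,.03),trBL=(311,397,.022),trBR=(500,394,.022),guide=(285,62,.102),
hub=(162,330,.069),knob=(34,427,.104),c1=(384,192,.036),c2=(428,208,.036),c3=(388,252,.036),c4=(429,255,.036),
s1=(722,255,.068),s2=(755,256,.068),s3=(741,393,.068),s4=(707,391,.068))
P={k:at(c,135+U/4.3,155+V/4.3,z) for k,(U,V,z) in pts.items()}
for k in P: print(k,P[k])
d=P['knob']-P['hub']; print('r',np.hypot(*d[:2]),np.degrees(np.arctan2(d[1],d[0])))
print('scr',(P['s1']+P['s2']+P['s3']+P['s4'])/4, P['s1']-P['s4'],P['s1']-P['s2'])
E
```

```text
TL [0.6178 0.3342 0.03  ]
TR [0.6249 0.0285 0.03  ]
BR [0.4764 0.0268 0.03  ]
BL [0.4731 0.3312 0.03  ]
BMl [0.4771 0.1616 0.03  ]
trBL [0.401  0.1626 0.022 ]
trBR [0.4025 0.0272 0.022 ]
guide [0.631 0.174 0.102]
hub [0.4477 0.2618 0.069 ]
knob [0.3817 0.341  0.104 ]
c1 [0.5468 0.1098 0.036 ]
c2 [0.5351 0.0782 0.036 ]
c3 [0.5036 0.1068 0.036 ]
c4 [0.5013 0.0774 0.036 ]
s1 [ 0.4981 -0.1292  0.068 ]
s2 [ 0.4973 -0.1522  0.068 ]
s3 [ 0.4023 -0.1407  0.068 ]
s4 [ 0.4038 -0.1172  0.068 ]
r 0.10304086024584759 129.84299005081868
scr [ 0.4504 -0.1348  0.068 ] [ 0.0944 -0.012   0.    ] [0.0008 0.023  0.    ]
```

Table origin ≈ (0.548, 0.170), yaw ≈ 1°. The lever radius measures 103 mm against the given 105 mm. The scraper is at (0.450, −0.135) with its thin axis at 83°. I'll move above it now.

>>> {"op": "send_rows", "data": {
  "increments": [
    {"dx": 0.6, "dy": -1.8, "dz": 0, "roll": 0.2, "claw": 1},
    {"dx": 1.2, "dy": -3.6, "dz": 0, "roll": 0.4, "claw": 1},
    {"dx": 1.8, "dy": -5.4, "dz": 0, "roll": 0.6, "claw": 1},
    {"dx": 2.4, "dy": -7.2, "dz": 0, "roll": 0.8, "claw": 1},
    {"dx": 3.1, "dy": -8.9, "dz": 0, "roll": 1.0, "claw": 1}
  ]
}}

```text
clock: 0.72
tcp_pos: [0.2933, 0.3089, 0.2311]
orientation: [-0.0, 0.122, 0.993, -0.0]
wrist_force: [0.6, 0.4, 0.0]
finger_gap: 0.0852
grip_force: 0.0
```

>>> {"op": "send_rows", "data": {
  "increments": [
    {"dx": 0.6, "dy": -1.8, "dz": 0, "roll": 0.2, "claw": 1},
    {"dx": 1.2, "dy": -3.6, "dz": 0, "roll": 0.4, "claw": 1},
    {"dx": 1.8, "dy": -5.4, "dz": 0, "roll": 0.6, "claw": 1},
    {"dx": 2.4, "dy": -7.2, "dz": 0, "roll": 0.8, "claw": 1},
    {"dx": 3.1, "dy": -8.9, "dz": 0, "roll": 0.85, "claw": 1}
  ]
}}

```text
clock: 1.35
tcp_pos: [0.3708, 0.0865, 0.2312]
orientation: [-0.0, 0.063, 0.998, 0.0]
wrist_force: [1.3, 1.1, -0.3]
finger_gap: 0.0853
grip_force: 0.0
```

>>> {"op": "send_rows", "data": {
  "increments": [
    {"dx": 0.6, "dy": -1.8, "dz": 0, "roll": 0, "claw": 1},
    {"dx": 1.2, "dy": -3.6, "dz": 0, "roll": 0, "claw": 1},
    {"dx": 1.8, "dy": -5.4, "dz": 0, "roll": 0, "claw": 1},
    {"dx": 2.4, "dy": -7.2, "dz": 0, "roll": 0, "claw": 1},
    {"dx": 3.1, "dy": -8.9, "dz": 0, "roll": 0, "claw": 1}
  ]
}}

```text
clock: 1.98
tcp_pos: [0.4483, -0.1361, 0.2311]
orientation: [-0.0, 0.064, 0.998, 0.0]
wrist_force: [0.9, 0.5, -0.0]
finger_gap: 0.0855
grip_force: 0.0
```

```bash
python3 - <<'E'
from h import *
np.set_printoptions(precision=4,suppress=True)
c=snap('wrist','w1'); print(ray(c,256,192)); s=get_state(); print(s['tcp_pos'],s['orientation'],s['joint_pos'],s['clock'])
E
```

```text
(array([ 0.3715, -0.127 ,  0.3733]), array([ 0.2998, -0.0452, -0.953 ]))
[ 0.4511 -0.1408  0.2308] [ 0.001   0.0649  0.9979 -0.0017] [-0.4713  0.1129 -0.2093  1.2453 -0.0023 -0.3413] 2.025
```

View pics/w1.png

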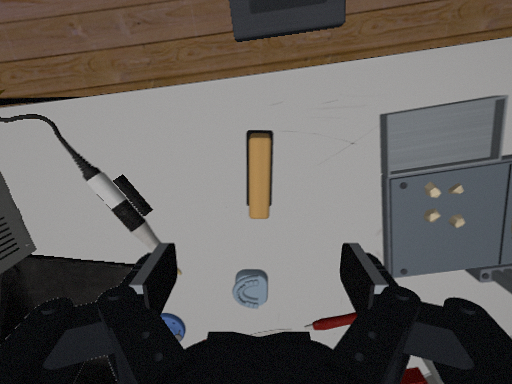

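The wrist view shows the scraper's wooden top spanning about (249–271, 136–218). The four chips lie at about (432,190), (457,189), (432,215) and (457,221). Measuring these points.

```bash
python3 - <<'E'
from h import *
np.set_printoptions(precision=4,suppress=True)
c=load('w1')
P=[at(c,u,v,.068) for u,v in((249,137),(271,137),(269,218),(249,218))]
print(np.array(P),np.mean(P,0))
for n,(u,v) in dict(c3=(432,190),c4=(457,189),cc=(432,215),cd=(457,221)).items(): print(n,at(c,u,v,.036))
for n,(u,v,z) in dict(bedFR=(384,176,.03),bedBR=(386,277,.03),trFR=(382,115,.022),trFL=(503,96,.022)).items(): print(n,at(c,u,v,z))
hsv=cv2.cvtColor(c['image'],cv2.COLOR_BGR2HSV); m=cv2.inRange(hsv,(10,110,120),(25,255,255)); m[:120]=0;m[230:]=0;m[:,:235]=0;m[:,290:]=0
k=cv2.findContours(m,0,2)[0]; k=max(k,key=cv2.contourArea); r=cv2.minAreaRect(k); print(r)
b=cv2.boxPoints(r); print(np.array([at(c,u,v,.068) for u,v in b]))
E
```

```text
[[ 0.4053 -0.1409  0.068 ]
 [ 0.4082 -0.1175  0.068 ]
 [ 0.5012 -0.1304  0.068 ]
 [ 0.4982 -0.1537  0.068 ]] [ 0.4532 -0.1357  0.068 ]
c3 [0.5028 0.075  0.036 ]
c4 [0.5054 0.1052 0.036 ]
cc [0.5369 0.0768 0.036 ]
cd [0.5493 0.1087 0.036 ]
bedFR [0.479  0.0186 0.03  ]
bedBR [0.6271 0.022  0.03  ]
trFR [0.405  0.0189 0.022 ]
trFL [0.4021 0.1569 0.022 ]
((259.0, 178.0), (80.0, 20.0), 90.0)
[[ 0.4063 -0.1411  0.068 ]
 [ 0.409  -0.1198  0.068 ]
 [ 0.5012 -0.1304  0.068 ]
 [ 0.4982 -0.1537  0.068 ]]
```

>>> {"op": "send_rows", "data": {
  "increments": [
    {"dx": 0.16, "dy": 0, "dz": -1.8, "roll": 0, "claw": 1},
    {"dx": 0.16, "dy": 0, "dz": -3.6, "roll": 0, "claw": 1},
    {"dx": 0.16, "dy": 0, "dz": -5.4, "roll": 0, "claw": 1},
    {"dx": 0.16, "dy": 0, "dz": -7.0, "roll": 0, "claw": 1},
    {"dx": 0.16, "dy": 0, "dz": -7.6, "roll": 0, "claw": 1}
  ]
}}

```text
clock: 2.65
tcp_pos: [0.45, -0.1332, 0.0385]
orientation: [-0.002, 0.063, 0.998, 0.001]
wrist_force: [-0.0, -0.3, 0.7]
finger_gap: 0.0853
grip_force: 0.0
```

>>> {"op": "send_rows", "data": {
  "increments": [
    {"dx": 0, "dy": 0, "dz": -0.25, "roll": 0, "claw": 1},
    {"dx": 0, "dy": 0, "dz": -0.5, "roll": 0, "claw": 0.4},
    {"dx": 0, "dy": 0, "dz": -0.5, "roll": 0, "claw": -0.1},
    {"dx": 0, "dy": 0, "dz": -0.5, "roll": 0, "claw": -0.6},
    {"dx": 0, "dy": 0, "dz": -0.5, "roll": 0, "claw": -1}
  ],
  "grip_force": 60
}}

```text
clock: 3.28
tcp_pos: [0.4531, -0.1349, 0.0296]
orientation: [0.001, 0.063, 0.998, -0.0]
wrist_force: [-0.1, -0.4, 0.8]
finger_gap: 0.0236
grip_force: 59.6
```

>>> {"op": "send_rows", "data": {
  "increments": [
    {"dx": 0, "dy": 0, "dz": 0, "roll": 0, "claw": -1},
    {"dx": 0, "dy": 0, "dz": 0, "roll": 0, "claw": -1},
    {"dx": 0, "dy": 0, "dz": 0, "roll": 0, "claw": -1},
    {"dx": 0, "dy": 0, "dz": 0, "roll": 0, "claw": -1},
    {"dx": 0, "dy": 0, "dz": 0, "roll": 0, "claw": -1}
  ]
}}

```text
clock: 3.9
tcp_pos: [0.4531, -0.1348, 0.0296]
orientation: [0.001, 0.063, 0.998, -0.0]
wrist_force: [0.1, -0.2, 6.3]
finger_gap: 0.0235
grip_force: 60.1
```

>>> {"op": "send_rows", "data": {
  "increments": [
    {"dx": 0, "dy": 0, "dz": 0.8, "roll": 0, "claw": -1},
    {"dx": 0, "dy": 0, "dz": 2, "roll": 0, "claw": -1},
    {"dx": 0, "dy": 0, "dz": 3.2, "roll": -0.5, "claw": -1},
    {"dx": 0, "dy": 0.6, "dz": 4.4, "roll": -1.5, "claw": -1},
    {"dx": 0.3, "dy": 1.6, "dz": 4.8, "roll": -2.5, "claw": -1}
  ]
}}

```text
clock: 4.53
tcp_pos: [0.4603, -0.0948, 0.1504]
orientation: [0.001, 0.239, 0.971, -0.0]
wrist_force: [0.9, -0.9, -1.2]
finger_gap: 0.0233
grip_force: 59.2
```

>>> {"op": "send_rows", "data": {
  "increments": [
    {"dx": 0.7, "dy": 1, "dz": 0, "roll": -1, "claw": -1},
    {"dx": 1.4, "dy": 2, "dz": 0, "roll": -2, "claw": -1},
    {"dx": 2.1, "dy": 3, "dz": 0, "roll": -3, "claw": -1},
    {"dx": 2.8, "dy": 4, "dz": 0, "roll": -4, "claw": -1},
    {"dx": 3.5, "dy": 5, "dz": 0, "roll": -5, "claw": -1}
  ]
}}

```text
clock: 5.15
tcp_pos: [0.5473, 0.0314, 0.1482]
orientation: [-0.001, 0.556, 0.831, -0.0]
wrist_force: [0.6, 0.4, -1.2]
finger_gap: 0.0229
grip_force: 59.2
```

>>> {"op": "send_rows", "data": {
  "increments": [
    {"dx": 0.6, "dy": 0.8, "dz": 0, "roll": -0.9, "claw": -1},
    {"dx": 1.2, "dy": 1.6, "dz": 0, "roll": -1.8, "claw": -1},
    {"dx": 1.76, "dy": 2.5, "dz": 0, "roll": -2.7, "claw": -1},
    {"dx": 1.76, "dy": 2.5, "dz": 0, "roll": -2.7, "claw": -1},
    {"dx": 1.76, "dy": 2.5, "dz": -0.5, "roll": -2.7, "claw": -1}
  ]
}}

```text
clock: 5.78
tcp_pos: [0.5915, 0.0928, 0.1362]
orientation: [0.0, 0.699, 0.715, 0.0]
wrist_force: [-0.0, -0.5, -2.2]
finger_gap: 0.0232
grip_force: 59.2
```

>>> {"op": "send_rows", "data": {
  "increments": [
    {"dx": 0, "dy": 0, "dz": -0.3, "roll": 0, "claw": -1},
    {"dx": 0, "dy": 0, "dz": -0.6, "roll": 0, "claw": -1},
    {"dx": 0, "dy": 0, "dz": -0.9, "roll": 0, "claw": -1},
    {"dx": 0, "dy": 0, "dz": -1.0, "roll": 0, "claw": -1},
    {"dx": 0, "dy": 0, "dz": -1.0, "roll": 0, "claw": -1}
  ]
}}

```text
clock: 6.4
tcp_pos: [0.5913, 0.0929, 0.1112]
orientation: [-0.0, 0.7, 0.714, -0.0]
wrist_force: [0.3, -0.3, -1.0]
finger_gap: 0.0232
grip_force: 59.2
```

```bash
python3 - <<'E'
from h import *
np.set_printoptions(precision=4,suppress=True)
snap('wrist','w2');c=snap('top','t2'); s=get_state(); print(s['tcp_pos'],s['orientation'],s['joint_pos'],s['clock'])
w=cv2.imread('pics/w2.png'); t=cv2.resize(c['image'][150:275,130:300],(512,376),interpolation=cv2.INTER_CUBIC)
sc=cv2.imread('pics/w2.png'); cv2.imwrite('pics/m2.png',cv2.resize(np.hstack([w[:376],t]),(800,294)))
E
```

```text
[0.5916 0.093  0.1116] [0.0002 0.6999 0.7142 0.0002] [ 0.0219  0.4172 -0.102   1.051  -0.      1.5726] 6.5
```

View pics/m2.png

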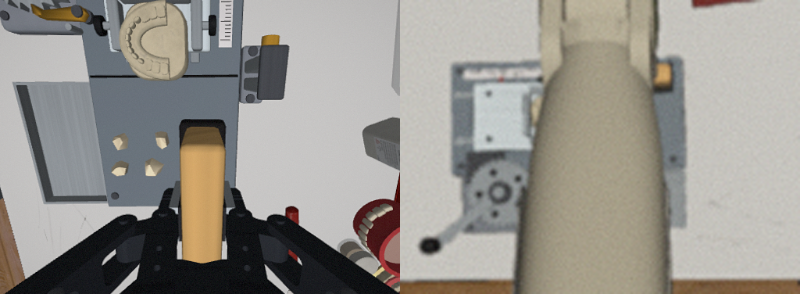

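In the wrist view the block hangs straight, its sole clear behind the chips at (118–162, 140–170), left of the sole edge at column 180. Now I'll lower it and sweep.

>>> {"op": "send_rows", "data": {
  "increments": [
    {"dx": 0, "dy": 0, "dz": -0.5, "roll": 0, "claw": -1},
    {"dx": 0, "dy": 0, "dz": -1.0, "roll": 0, "claw": -1},
    {"dx": 0, "dy": 0, "dz": -1.5, "roll": 0, "claw": -1},
    {"dx": 0, "dy": 0, "dz": -1.9, "roll": 0, "claw": -1},
    {"dx": 0, "dy": 0, "dz": -2.03, "roll": 0, "claw": -1}
  ]
}}

```text
clock: 7.12
tcp_pos: [0.5905, 0.093, 0.0596]
orientation: [-0.001, 0.7, 0.714, -0.001]
wrist_force: [-5.4, -0.3, 11.4]
finger_gap: 0.0234
grip_force: 60.7
```

>>> {"op": "send_rows", "data": {
  "increments": [
    {"dx": -0.2, "dy": 0, "dz": 0, "roll": 0, "claw": -1},
    {"dx": -0.5, "dy": 0, "dz": 0, "roll": 0, "claw": -1},
    {"dx": -0.8, "dy": 0, "dz": 0, "roll": 0, "claw": -1},
    {"dx": -1.1, "dy": 0, "dz": 0, "roll": 0, "claw": -1},
    {"dx": -1.4, "dy": 0, "dz": 0, "roll": 0, "claw": -1}
  ]
}}

```text
clock: 7.75
tcp_pos: [0.5559, 0.093, 0.0608]
orientation: [0.0, 0.7, 0.714, 0.0]
wrist_force: [0.5, 0.2, -1.2]
finger_gap: 0.0234
grip_force: 59.4
```

>>> {"op": "send_rows", "data": {
  "increments": [
    {"dx": -0.3, "dy": 0, "dz": 0, "roll": 0, "claw": -1},
    {"dx": -0.6, "dy": 0, "dz": 0, "roll": 0, "claw": -1},
    {"dx": -0.9, "dy": 0, "dz": 0, "roll": 0, "claw": -1},
    {"dx": -1.2, "dy": 0, "dz": 0, "roll": 0, "claw": -1},
    {"dx": -1.5, "dy": 0, "dz": 0, "roll": 0, "claw": -1}
  ]
}}

```text
clock: 8.38
tcp_pos: [0.5184, 0.093, 0.0606]
orientation: [0.0, 0.7, 0.714, 0.0]
wrist_force: [-0.9, 0.8, -0.6]
finger_gap: 0.0233
grip_force: 59.4
```

>>> {"op": "send_rows", "data": {
  "increments": [
    {"dx": -0.3, "dy": 0, "dz": 0, "roll": 0, "claw": -1},
    {"dx": -0.6, "dy": 0, "dz": 0, "roll": 0, "claw": -1},
    {"dx": -0.9, "dy": 0, "dz": 0, "roll": 0, "claw": -1},
    {"dx": -1.2, "dy": 0, "dz": 0, "roll": 0, "claw": -1},
    {"dx": -1.5, "dy": 0, "dz": 0, "roll": 0, "claw": -1}
  ]
}}

```text
clock: 9.0
tcp_pos: [0.4807, 0.093, 0.0605]
orientation: [-0.0, 0.7, 0.714, -0.0]
wrist_force: [1.1, -0.6, -1.5]
finger_gap: 0.0235
grip_force: 59.4
```

>>> {"op": "send_rows", "data": {
  "increments": [
    {"dx": -0.3, "dy": 0, "dz": 0, "roll": 0, "claw": -1},
    {"dx": -0.6, "dy": 0, "dz": 0, "roll": 0, "claw": -1},
    {"dx": -0.9, "dy": 0, "dz": 0, "roll": 0, "claw": -1},
    {"dx": -1.1, "dy": 0, "dz": 0, "roll": 0, "claw": -1},
    {"dx": -1.2, "dy": 0, "dz": 0, "roll": 0, "claw": -1}
  ]
}}

```text
clock: 9.62
tcp_pos: [0.4511, 0.093, 0.0606]
orientation: [0.0, 0.7, 0.714, 0.0]
wrist_force: [0.1, -0.2, -1.8]
finger_gap: 0.0233
grip_force: 59.4
```

```bash
python3 - <<'E'
from h import *
np.set_printoptions(precision=4,suppress=True)
c=snap('wrist','w3'); d=snap('scene','s3'); s=get_state(); print(s['tcp_pos'],s['wrist_force'],s['clock'])
w=c['image']; t=cv2.resize(d['image'][150:260,120:275],(512,363),interpolation=cv2.INTER_CUBIC)
cv2.imwrite('pics/m3.png',cv2.resize(np.hstack([w[:363],t]),(800,284)))
E
```

```text
[0.4512 0.093  0.0606] [ 0.2932  0.044  -1.9051] 9.725
```

View pics/m3.png

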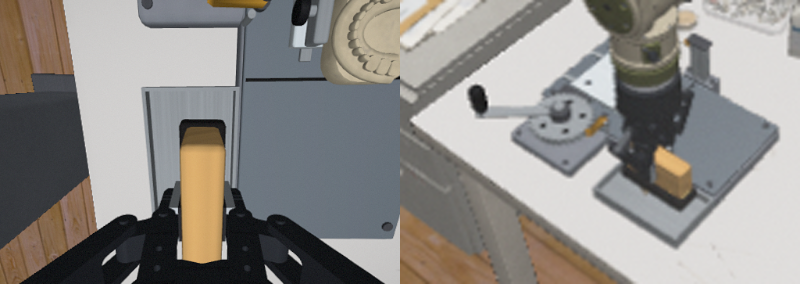

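>>> {"op": "send_rows", "data": {
  "increments": [
    {"dx": 0, "dy": 0, "dz": 0.8, "roll": 0, "claw": -1},
    {"dx": 0, "dy": 0, "dz": 1.8, "roll": 0, "claw": -1},
    {"dx": 0, "dy": 0, "dz": 2.8, "roll": 0.5, "claw": -1},
    {"dx": 0, "dy": -0.5, "dz": 3.6, "roll": 1.2, "claw": -1},
    {"dx": 0, "dy": -1.5, "dz": 3.6, "roll": 2.2, "claw": -1}
  ]
}}

```text
clock: 10.35
tcp_pos: [0.4531, 0.0555, 0.1524]
orientation: [0.002, 0.58, 0.815, 0.001]
wrist_force: [-0.2, -0.2, -1.5]
finger_gap: 0.0232
grip_force: 59.3
```

>>> {"op": "send_rows", "data": {
  "increments": [
    {"dx": 0, "dy": -1, "dz": 0, "roll": 1, "claw": -1},
    {"dx": 0, "dy": -2, "dz": 0, "roll": 2, "claw": -1},
    {"dx": 0, "dy": -3, "dz": 0, "roll": 3, "claw": -1},
    {"dx": 0, "dy": -4, "dz": 0, "roll": 4, "claw": -1},
    {"dx": 0, "dy": -5, "dz": 0, "roll": 5, "claw": -1}
  ]
}}

```text
clock: 10.98
tcp_pos: [0.4516, -0.0705, 0.1506]
orientation: [0.0, 0.267, 0.964, 0.0]
wrist_force: [0.0, 0.8, -2.1]
finger_gap: 0.0235
grip_force: 59.3
```

>>> {"op": "send_rows", "data": {
  "increments": [
    {"dx": 0, "dy": -0.9, "dz": 0, "roll": 1, "claw": -1},
    {"dx": 0.04, "dy": -1.8, "dz": 0, "roll": 2, "claw": -1},
    {"dx": 0.08, "dy": -2.6, "dz": 0, "roll": 3, "claw": -1},
    {"dx": 0.08, "dy": -2.6, "dz": 0, "roll": 3, "claw": -1},
    {"dx": 0.08, "dy": -2.6, "dz": 0, "roll": 3, "claw": -1}
  ]
}}

```text
clock: 11.6
tcp_pos: [0.4532, -0.1342, 0.1504]
orientation: [-0.0, 0.064, 0.998, 0.0]
wrist_force: [0.2, -0.9, -1.6]
finger_gap: 0.0234
grip_force: 59.3
```

```bash
python3 - <<'E'
from h import *
np.set_printoptions(precision=4,suppress=True)
c=snap('wrist','w4'); d=snap('top','t4'); e=snap('scene','s4'); s=get_state(); print(s['tcp_pos'],s['orientation'],s['wrist_force'],s['clock'])
t=cv2.resize(d['image'][155:275,135:320],(400,260),interpolation=cv2.INTER_CUBIC)
t2=cv2.resize(e['image'][150:260,120:289],(400,260),interpolation=cv2.INTER_CUBIC)
w=cv2.resize(c['image'],(400,300)); 
cv2.imwrite('pics/m4.png',np.vstack([np.hstack([t,t2]),np.hstack([w,np.zeros_like(w)])]))
E
```

```text
[ 0.4533 -0.1338  0.1506] [-0.0001  0.0632  0.998   0.0002] [-1.4521 -0.194  -0.1692] 11.75
```

View pics/m4.png

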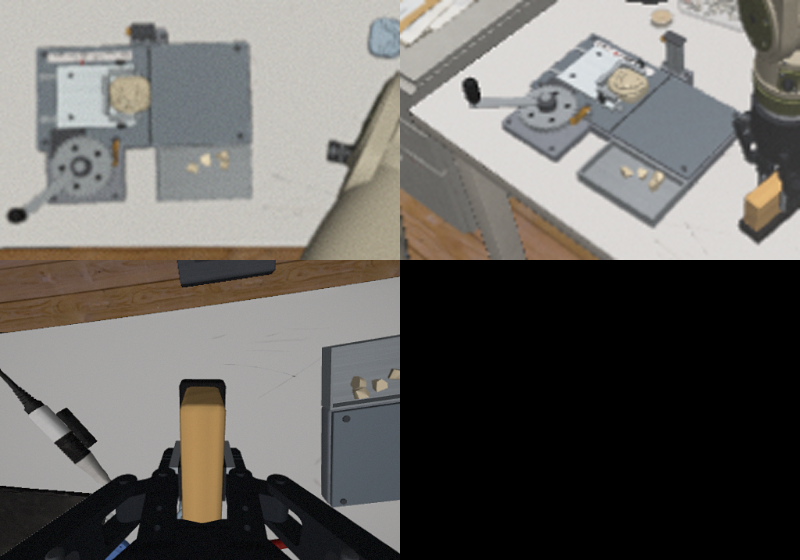

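All four chips are now in the trough (top panel, about (193,167), (205,160), (222,154), (224,162)) and the bed is clear. Next I'll set the block down upright.

>>> {"op": "send_rows", "data": {
  "increments": [
    {"dx": 0, "dy": 0, "dz": -1.4, "roll": 0, "claw": -1},
    {"dx": 0, "dy": 0, "dz": -2.8, "roll": 0, "claw": -1},
    {"dx": 0, "dy": 0, "dz": -3.9, "roll": 0, "claw": -1},
    {"dx": 0, "dy": 0, "dz": -4.5, "roll": 0, "claw": -1},
    {"dx": 0, "dy": 0, "dz": -4.7, "roll": 0, "claw": -1}
  ]
}}

```text
clock: 12.38
tcp_pos: [0.4527, -0.1336, 0.0322]
orientation: [-0.001, 0.063, 0.998, 0.0]
wrist_force: [-0.5, -0.1, -0.6]
finger_gap: 0.0231
grip_force: 59.3
```

>>> {"op": "send_rows", "data": {
  "increments": [
    {"dx": 0, "dy": 0, "dz": -0.06, "roll": 0, "claw": -1},
    {"dx": 0, "dy": 0, "dz": -0.12, "roll": 0, "claw": -1},
    {"dx": 0, "dy": 0, "dz": -0.14, "roll": 0, "claw": -1},
    {"dx": 0, "dy": 0, "dz": -0.14, "roll": 0, "claw": -1},
    {"dx": 0, "dy": 0, "dz": -0.14, "roll": 0, "claw": -1}
  ]
}}

```text
clock: 13.0
tcp_pos: [0.4535, -0.1346, 0.0298]
orientation: [0.0, 0.063, 0.998, -0.0]
wrist_force: [0.7, -0.3, -1.8]
finger_gap: 0.0233
grip_force: 59.3
```

>>> {"op": "send_rows", "data": {
  "increments": [
    {"dx": 0, "dy": 0, "dz": -0.03, "roll": 0, "claw": -1},
    {"dx": 0, "dy": 0, "dz": -0.03, "roll": 0, "claw": -0.4},
    {"dx": 0, "dy": 0, "dz": -0.03, "roll": 0, "claw": 0.1},
    {"dx": 0, "dy": 0, "dz": -0.03, "roll": 0, "claw": 0.6},
    {"dx": 0, "dy": 0, "dz": -0.03, "roll": 0, "claw": 1}
  ]
}}

```text
clock: 13.62
tcp_pos: [0.4533, -0.1345, 0.0287]
orientation: [-0.0, 0.063, 0.998, 0.0]
wrist_force: [-0.3, -0.1, -0.5]
finger_gap: 0.0786
grip_force: 0.0
```

>>> {"op": "send_rows", "data": {
  "increments": [
    {"dx": 0, "dy": 0, "dz": 0, "roll": 0, "claw": 1},
    {"dx": 0, "dy": 0, "dz": 0.6, "roll": 0, "claw": 1},
    {"dx": 0, "dy": 0, "dz": 2, "roll": 0, "claw": 1},
    {"dx": 0, "dy": 0, "dz": 4, "roll": 0, "claw": 1},
    {"dx": 0, "dy": 0, "dz": 6, "roll": 0, "claw": 1}
  ]
}}

```text
clock: 14.25
tcp_pos: [0.453, -0.1343, 0.1801]
orientation: [-0.0, 0.063, 0.998, 0.0]
wrist_force: [1.5, -0.5, -0.1]
finger_gap: 0.0858
grip_force: 0.0
```

>>> {"op": "send_rows", "data": {
  "increments": [
    {"dx": -0.2, "dy": 1.2, "dz": 0.3, "roll": -0.4, "claw": 1},
    {"dx": -0.4, "dy": 2.4, "dz": 0.6, "roll": -0.8, "claw": 1},
    {"dx": -0.6, "dy": 3.6, "dz": 0.8, "roll": -1.2, "claw": 1},
    {"dx": -0.8, "dy": 5.0, "dz": 0.8, "roll": -1.6, "claw": 1},
    {"dx": -1.0, "dy": 6.4, "dz": 0.8, "roll": -2.0, "claw": 1}
  ]
}}

```text
clock: 14.88
tcp_pos: [0.4281, 0.0265, 0.199]
orientation: [0.0, 0.203, 0.979, 0.0]
wrist_force: [1.1, -0.8, 0.2]
finger_gap: 0.0853
grip_force: 0.0
```

>>> {"op": "send_rows", "data": {
  "increments": [
    {"dx": -0.2, "dy": 1.4, "dz": 0, "roll": -0.4, "claw": 1},
    {"dx": -0.4, "dy": 2.8, "dz": 0, "roll": -0.8, "claw": 1},
    {"dx": -0.6, "dy": 4.2, "dz": 0, "roll": -1.2, "claw": 1},
    {"dx": -0.8, "dy": 5.6, "dz": 0, "roll": -1.6, "claw": 1},
    {"dx": -1.0, "dy": 7.0, "dz": 0, "roll": -2.0, "claw": 1}
  ]
}}

```text
clock: 15.5
tcp_pos: [0.403, 0.2016, 0.1988]
orientation: [0.0, 0.337, 0.942, 0.0]
wrist_force: [-0.9, -0.7, -0.1]
finger_gap: 0.0855
grip_force: 0.0
```

>>> {"op": "send_rows", "data": {
  "increments": [
    {"dx": -0.2, "dy": 1.4, "dz": 0, "roll": -0.4, "claw": 1},
    {"dx": -0.4, "dy": 2.8, "dz": 0, "roll": -0.8, "claw": 1},
    {"dx": -0.6, "dy": 4.2, "dz": 0, "roll": -1.2, "claw": 1},
    {"dx": -0.84, "dy": 5.6, "dz": 0, "roll": -1.3, "claw": 1},
    {"dx": -0.84, "dy": 5.6, "dz": 0, "roll": -1.3, "claw": 1}
  ]
}}

```text
clock: 16.12
tcp_pos: [0.3818, 0.3423, 0.1985]
orientation: [-0.0, 0.418, 0.908, 0.0]
wrist_force: [-0.9, -0.5, 0.0]
finger_gap: 0.0852
grip_force: 0.0
```

```bash
python3 - <<'E'
from h import *
np.set_printoptions(precision=4,suppress=True)
c=snap('wrist','w5'); s=get_state(); print(s['tcp_pos'],s['orientation'],s['wrist_force'],s['clock'])
for n,P in dict(knob=(.3817,.341,.104),hub=(.4477,.2618,.069)).items(): print(n,proj(c,P))
E
```

```text
[0.3819 0.3411 0.1985] [-0.0001  0.4188  0.9081 -0.0003] [-0.2353 -0.5628 -0.473 ] 16.175
knob [[257.6803 194.7282]]
hub [[256.5284 272.9462]]
```

View pics/w5.png

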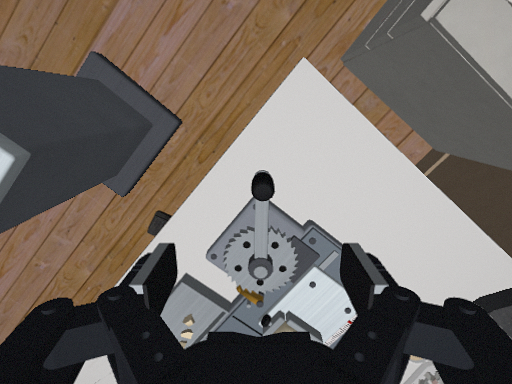

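The wrist view shows the knob as a dark ellipse from (251,169) to (275,202), the hub at about (260,270), and the arm running between them. I'll fit the knob position.

```bash
python3 - <<'E'
from h import *
np.set_printoptions(precision=4,suppress=True)
c=load('w5'); im=c['image']
m=(im.max(2)<60).astype('uint8'); m[:160]=0;m[215:]=0;m[:,:240]=0;m[:,290:]=0
ys,xs=np.nonzero(m); print(xs.min(),xs.max(),ys.min(),ys.max(),xs.mean(),ys.mean())
obs=np.array([xs.mean(),ys.mean()])
def mask(x,y):
    th=np.linspace(0,6.28,40); r=np.zeros(im.shape[:2],'uint8')
    P=[(x+.011*np.cos(t),y+.011*np.sin(t),z) for z in (.063,.104) for t in th]
    h=cv2.convexHull(proj(c,P).astype(np.float32)); cv2.fillPoly(r,[np.round(h).astype(int)],1); return r
best=max(((2*(mask(x,y)&m).sum()/(mask(x,y).sum()+m.sum())),x,y) for x in np.arange(.365,.4,.001) for y in np.arange(.325,.36,.001))
print('knob',best)
for z in(.069,): print('hub',at(c,260,269,z))
h=at(c,260,269,.069); 
for H in (h,np.array([.4477,.2618])):
    d=np.array(best[1:])-H[:2]; print(np.hypot(*d),np.degrees(np.arctan2(d[1],d[0])))
# other views
for f in('top0','scene0'):
    c=load(f); print(f,proj(c,[(best[1],best[2],.104),(*h[:2],.069)])*([1.5625]*2))
E
```

```text
252 276 172 207 262.3490566037736 186.511320754717
knob (np.float64(0.8400954653937948), np.float64(0.382), np.float64(0.34800000000000003))
hub [0.4474 0.2681 0.069 ]
0.10321034889547727 129.29211368769248
0.108383255164255 127.3139601216491
top0 [[219.4934 397.2157]
 [266.5182 362.3093]]
scene0 [[231.6715 286.4464]
 [281.7092 296.8503]]
```

>>> {"op": "send_rows", "data": {
  "increments": [
    {"dx": 0, "dy": 0.13, "dz": -1.4, "roll": 0, "claw": 1},
    {"dx": 0, "dy": 0.13, "dz": -2.8, "roll": 0, "claw": 1},
    {"dx": 0, "dy": 0.13, "dz": -4.0, "roll": 0, "claw": 1},
    {"dx": 0, "dy": 0.13, "dz": -4.8, "roll": 0, "claw": 1},
    {"dx": 0, "dy": 0.13, "dz": -5.2, "roll": 0, "claw": 1}
  ]
}}

```text
clock: 16.8
tcp_pos: [0.3819, 0.3423, 0.0677]
orientation: [-0.0, 0.42, 0.907, -0.001]
wrist_force: [-0.0, -0.8, 0.3]
finger_gap: 0.0853
grip_force: 0.0
```

>>> {"op": "send_rows", "data": {
  "increments": [
    {"dx": 0, "dy": 0, "dz": 0, "roll": 0, "claw": 0.6},
    {"dx": 0, "dy": 0, "dz": 0, "roll": 0, "claw": 0.2},
    {"dx": 0, "dy": 0, "dz": 0, "roll": 0, "claw": 0},
    {"dx": 0, "dy": 0, "dz": 0, "roll": 0, "claw": -0.1},
    {"dx": 0, "dy": 0, "dz": 0, "roll": 0, "claw": -0.2}
  ],
  "grip_force": 40
}}

```text
clock: 17.42
tcp_pos: [0.3825, 0.3439, 0.0691]
orientation: [0.0, 0.42, 0.908, 0.0]
wrist_force: [-0.1, 0.4, -0.1]
finger_gap: 0.0346
grip_force: 0.0
```

```bash
python3 - <<'E'
from h import *
np.set_printoptions(precision=4,suppress=True)
c=snap('wrist','w6'); s=get_state(); print(s['tcp_pos'],s['finger_gap'],s['wrist_force'],s['clock'])
cv2.imwrite('pics/w6c.png',cv2.resize(c['image'][100:384,80:432],(700,565),interpolation=cv2.INTER_CUBIC))
E
```

```text
[0.3824 0.3439 0.069 ] 0.034072459458607395 [ 0.0639  0.0297 -1.3178] 17.475
```

View pics/w6c.png

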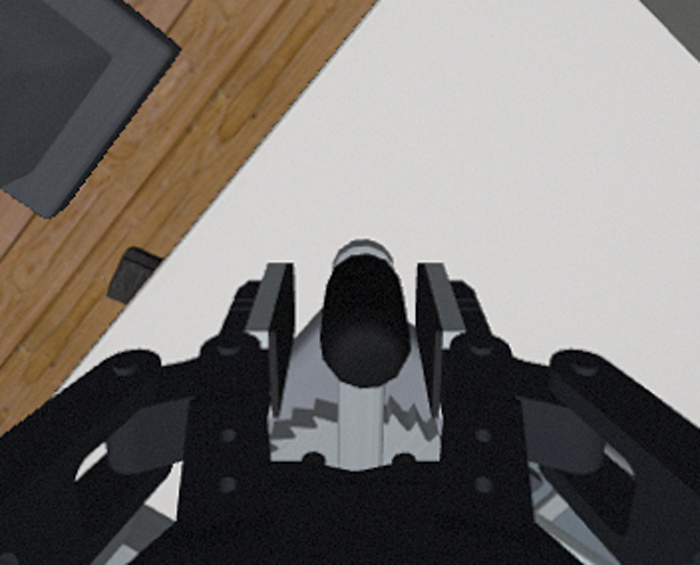

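The knob sits between the pads, about 2 mm right of centre in this view (knob column 366, pad midpoint 355). Closing on it.

>>> {"op": "send_rows", "data": {
  "increments": [
    {"dx": 0, "dy": 0, "dz": 0, "roll": 0, "claw": -0.35},
    {"dx": 0, "dy": 0, "dz": 0, "roll": 0, "claw": -0.5},
    {"dx": 0, "dy": 0, "dz": 0, "roll": 0, "claw": -0.7},
    {"dx": 0, "dy": 0, "dz": 0, "roll": 0, "claw": -1},
    {"dx": 0, "dy": 0, "dz": 0, "roll": 0, "claw": -1}
  ],
  "grip_force": 40
}}

```text
clock: 18.1
tcp_pos: [0.3837, 0.345, 0.0693]
orientation: [0.001, 0.42, 0.908, 0.002]
wrist_force: [2.8, 4.1, -1.5]
finger_gap: 0.0207
grip_force: 39.1
```

```bash
python3 - <<'E'
from h import *
np.set_printoptions(precision=4,suppress=True)
f=[]
for i in range(5):
    c=snap('wrist','w7'); s=get_state(); f.append(s['wrist_force'])
print(s['tcp_pos'],s['orientation'],s['finger_gap'],np.mean(f,0),s['ft_torque'],s['clock'])
print('hub',at(c,*(80+350/2*0,0),.069) if 0 else '')
cv2.imwrite('pics/w7c.png',cv2.resize(c['image'][200:384,150:362],(700,607),interpolation=cv2.INTER_CUBIC))
E
```

```text
[0.3836 0.345  0.0693] [0.0005 0.4198 0.9076 0.0016] 0.020476429239271 [ 2.975   4.8654 -1.1535] [ 0.7086 -0.4108  0.0215] 18.35
hub
```

```bash
cat >> h.py <<'E'
H=np.array([.4497,.2634]); C0=np.array([.3824,.344])
def cmd(a):
    t=np.radians(-a); R=np.array([[np.cos(t),-np.sin(t)],[np.sin(t),np.cos(t)]]); return H+R@(C0-H)
def rows(a0,al):
    for a in al:
        d=(cmd(a)-cmd(a0))/.025; print(f'a={a}: dx {d[0]:.2f} dy {d[1]:.2f} roll {-(a-a0)/8:.2f}')
def stat(p,f):
    d=np.array(p[:2])-H; t=np.arctan2(d[1],d[0]); u=np.array([np.sin(t),-np.cos(t)])
    print(f'r={np.hypot(*d)*1e3:.1f} ang={np.degrees(t):.2f} ftan={np.dot(f[:2],u):.1f} frad={np.dot(f[:2],d)/np.hypot(*d):.1f}')
E
python3 - <<'E'
from h import *
rows(0,[2,4,6,7,8]); print(); rows(8,[9,10,11,12,13]); stat((.3836,.345),(3,4.9))
E
```

```text
a=2: dx 0.11 dy 0.09 roll -0.25
a=4: dx 0.23 dy 0.18 roll -0.50
a=6: dx 0.35 dy 0.26 roll -0.75
a=7: dx 0.41 dy 0.30 roll -0.88
a=8: dx 0.47 dy 0.34 roll -1.00

a=9: dx 0.06 dy 0.04 roll -0.12
a=10: dx 0.13 dy 0.08 roll -0.25
a=11: dx 0.19 dy 0.11 roll -0.38
a=12: dx 0.25 dy 0.15 roll -0.50
a=13: dx 0.32 dy 0.18 roll -0.62
r=105.0 ang=129.01 ftan=5.4 frad=1.9
```

>>> {"op": "send_rows", "data": {
  "increments": [
    {"dx": 0.11, "dy": 0.09, "dz": 0, "roll": -0.25, "claw": -1},
    {"dx": 0.23, "dy": 0.18, "dz": 0, "roll": -0.5, "claw": -1},
    {"dx": 0.35, "dy": 0.26, "dz": 0, "roll": -0.75, "claw": -1},
    {"dx": 0.41, "dy": 0.3, "dz": 0, "roll": -0.88, "claw": -1},
    {"dx": 0.47, "dy": 0.34, "dz": 0, "roll": -1.0, "claw": -1}
  ]
}}

```text
clock: 18.98
tcp_pos: [0.3933, 0.3522, 0.0692]
orientation: [-0.001, 0.482, 0.876, -0.0]
wrist_force: [-2.3, 1.0, 6.8]
finger_gap: 0.021
grip_force: 40.0
```

>>> {"op": "send_rows", "data": {
  "increments": [
    {"dx": 0.06, "dy": 0.04, "dz": 0, "roll": -0.12, "claw": -1},
    {"dx": 0.13, "dy": 0.08, "dz": 0, "roll": -0.25, "claw": -1},
    {"dx": 0.13, "dy": 0.08, "dz": 0, "roll": -0.25, "claw": -1},
    {"dx": 0.13, "dy": 0.08, "dz": 0, "roll": -0.25, "claw": -1},
    {"dx": 0.13, "dy": 0.08, "dz": 0, "roll": -0.25, "claw": -1}
  ]
}}

```text
clock: 19.6
tcp_pos: [0.3965, 0.3543, 0.0692]
orientation: [-0.001, 0.497, 0.868, -0.0]
wrist_force: [-2.5, 1.3, 6.5]
finger_gap: 0.0213
grip_force: 39.9
```

>>> {"op": "send_rows", "data": {
  "increments": [
    {"dx": 0.06, "dy": 0.03, "dz": 0, "roll": -0.13, "claw": -1},
    {"dx": 0.12, "dy": 0.07, "dz": 0, "roll": -0.25, "claw": -1},
    {"dx": 0.12, "dy": 0.07, "dz": 0, "roll": -0.25, "claw": -1},
    {"dx": 0.12, "dy": 0.07, "dz": 0, "roll": -0.25, "claw": -1},
    {"dx": 0.12, "dy": 0.07, "dz": 0, "roll": -0.25, "claw": -1}
  ]
}}

```text
clock: 20.23
tcp_pos: [0.3997, 0.3561, 0.0692]
orientation: [-0.0, 0.512, 0.859, -0.0]
wrist_force: [-2.2, 0.6, 6.4]
finger_gap: 0.0208
grip_force: 39.9
```

```bash
python3 - <<'E'
from h import *
s=get_state(); stat(s['tcp_pos'],s['wrist_force']); print(s['tcp_pos'],s['orientation'])
rows(12,[13,14,15,16,17])
E
```

```text
r=105.3 ang=118.36 ftan=-1.6 frad=1.6
[0.39966282 0.3560944  0.06921921] [-4.73128568e-04  5.12346688e-01  8.58778544e-01 -2.44684130e-04]
a=13: dx 0.07 dy 0.03 roll -0.12
a=14: dx 0.13 dy 0.07 roll -0.25
a=15: dx 0.20 dy 0.10 roll -0.38
a=16: dx 0.26 dy 0.13 roll -0.50
a=17: dx 0.33 dy 0.16 roll -0.62
```

>>> {"op": "send_rows", "data": {
  "increments": [
    {"dx": 0.07, "dy": 0.03, "dz": 0, "roll": -0.12, "claw": -1},
    {"dx": 0.07, "dy": 0.03, "dz": 0, "roll": -0.12, "claw": -1},
    {"dx": 0.07, "dy": 0.03, "dz": 0, "roll": -0.12, "claw": -1},
    {"dx": 0.07, "dy": 0.03, "dz": 0, "roll": -0.12, "claw": -1},
    {"dx": 0.07, "dy": 0.03, "dz": 0, "roll": -0.12, "claw": -1}
  ]
}}

```text
clock: 20.85
tcp_pos: [0.4023, 0.3575, 0.0693]
orientation: [-0.0, 0.52, 0.854, 0.001]
wrist_force: [-0.6, 4.6, 4.3]
finger_gap: 0.0212
grip_force: 39.6
```

>>> {"op": "send_rows", "data": {
  "increments": [
    {"dx": 0.06, "dy": 0.04, "dz": 0, "roll": -0.13, "claw": -1},
    {"dx": 0.06, "dy": 0.04, "dz": 0, "roll": -0.13, "claw": -1},
    {"dx": 0.06, "dy": 0.04, "dz": 0, "roll": -0.13, "claw": -1},
    {"dx": 0.06, "dy": 0.04, "dz": 0, "roll": -0.13, "claw": -1},
    {"dx": 0.06, "dy": 0.04, "dz": 0, "roll": -0.13, "claw": -1}
  ]
}}

```text
clock: 21.48
tcp_pos: [0.404, 0.3583, 0.0693]
orientation: [-0.0, 0.527, 0.85, 0.001]
wrist_force: [-0.8, 4.2, 5.9]
finger_gap: 0.0211
grip_force: 39.7
```

>>> {"op": "send_rows", "data": {
  "increments": [
    {"dx": 0.07, "dy": 0.03, "dz": 0, "roll": -0.13, "claw": -1},
    {"dx": 0.07, "dy": 0.03, "dz": 0, "roll": -0.13, "claw": -1},
    {"dx": 0.07, "dy": 0.03, "dz": 0, "roll": -0.13, "claw": -1},
    {"dx": 0.07, "dy": 0.03, "dz": 0, "roll": -0.13, "claw": -1},
    {"dx": 0.07, "dy": 0.03, "dz": 0, "roll": -0.13, "claw": -1}
  ]
}}

```text
clock: 22.1
tcp_pos: [0.4056, 0.3591, 0.0692]
orientation: [-0.0, 0.535, 0.845, 0.001]
wrist_force: [-0.2, 4.5, 4.9]
finger_gap: 0.0209
grip_force: 39.8
```

>>> {"op": "send_rows", "data": {
  "increments": [
    {"dx": 0.06, "dy": 0.03, "dz": 0, "roll": -0.12, "claw": -1},
    {"dx": 0.06, "dy": 0.03, "dz": 0, "roll": -0.12, "claw": -1},
    {"dx": 0.06, "dy": 0.03, "dz": 0, "roll": -0.12, "claw": -1},
    {"dx": 0.06, "dy": 0.03, "dz": 0, "roll": -0.12, "claw": -1},
    {"dx": 0.06, "dy": 0.03, "dz": 0, "roll": -0.12, "claw": -1}
  ]
}}

```text
clock: 22.72
tcp_pos: [0.4068, 0.3597, 0.0692]
orientation: [-0.0, 0.542, 0.84, 0.0]
wrist_force: [-2.5, 3.9, 5.5]
finger_gap: 0.0208
grip_force: 39.9
```

```bash
python3 - <<'E'
from h import *
s=get_state(); stat(s['tcp_pos'],s['wrist_force']); print(s['ft_torque'])
for p,f in [((.3933,.3522),(-2.3,1)),((.3965,.3543),(-2.5,1.3)),((.3997,.3561),(-2.2,.6))]: stat(p,f)
rows(16,[17,18,19,20,22]); print(); rows(20,[21,22,23,24,25])
E
```

```text
r=105.4 ang=114.01 ftan=-0.7 frad=4.6
[0.74595189 0.35007286 0.43312838]
r=105.2 ang=122.42 ftan=-1.4 frad=2.1
r=105.3 ang=120.34 ftan=-1.5 frad=2.4
r=105.3 ang=118.34 ftan=-1.7 frad=1.6
a=17: dx 0.07 dy 0.03 roll -0.12
a=18: dx 0.14 dy 0.06 roll -0.25
a=19: dx 0.20 dy 0.08 roll -0.38
a=20: dx 0.27 dy 0.11 roll -0.50
a=22: dx 0.41 dy 0.16 roll -0.75

a=21: dx 0.07 dy 0.02 roll -0.12
a=22: dx 0.14 dy 0.05 roll -0.25
a=23: dx 0.21 dy 0.07 roll -0.38
a=24: dx 0.28 dy 0.09 roll -0.50
a=25: dx 0.35 dy 0.11 roll -0.62
```

First click at 117–118° (the force jumped), which fits 129° − 12°. I'll look for the second near 105°.

>>> {"op": "send_rows", "data": {
  "increments": [
    {"dx": 0.14, "dy": 0.06, "dz": 0, "roll": -0.25, "claw": -1},
    {"dx": 0.27, "dy": 0.11, "dz": 0, "roll": -0.5, "claw": -1},
    {"dx": 0.41, "dy": 0.16, "dz": 0, "roll": -0.75, "claw": -1},
    {"dx": 0.41, "dy": 0.16, "dz": 0, "roll": -0.75, "claw": -1},
    {"dx": 0.41, "dy": 0.16, "dz": 0, "roll": -0.75, "claw": -1}
  ]
}}

```text
clock: 23.35
tcp_pos: [0.4168, 0.3638, 0.0692]
orientation: [-0.0, 0.585, 0.811, 0.0]
wrist_force: [-1.8, 4.8, 6.8]
finger_gap: 0.0209
grip_force: 39.9
```

>>> {"op": "send_rows", "data": {
  "increments": [
    {"dx": 0.07, "dy": 0.02, "dz": 0, "roll": -0.13, "claw": -1},
    {"dx": 0.07, "dy": 0.02, "dz": 0, "roll": -0.13, "claw": -1},
    {"dx": 0.07, "dy": 0.02, "dz": 0, "roll": -0.13, "claw": -1},
    {"dx": 0.07, "dy": 0.02, "dz": 0, "roll": -0.13, "claw": -1},
    {"dx": 0.07, "dy": 0.02, "dz": 0, "roll": -0.13, "claw": -1}
  ]
}}

```text
clock: 23.98
tcp_pos: [0.4179, 0.3642, 0.0692]
orientation: [-0.001, 0.592, 0.806, -0.0]
wrist_force: [-3.9, 4.5, 7.6]
finger_gap: 0.0211
grip_force: 40.0
```

>>> {"op": "send_rows", "data": {
  "increments": [
    {"dx": 0.07, "dy": 0.02, "dz": 0, "roll": -0.12, "claw": -1},
    {"dx": 0.07, "dy": 0.02, "dz": 0, "roll": -0.12, "claw": -1},
    {"dx": 0.07, "dy": 0.02, "dz": 0, "roll": -0.12, "claw": -1},
    {"dx": 0.07, "dy": 0.02, "dz": 0, "roll": -0.12, "claw": -1},
    {"dx": 0.07, "dy": 0.02, "dz": 0, "roll": -0.12, "claw": -1}
  ]
}}

```text
clock: 24.6
tcp_pos: [0.4199, 0.3648, 0.0692]
orientation: [-0.001, 0.599, 0.801, 0.0]
wrist_force: [-3.3, 4.4, 6.6]
finger_gap: 0.0212
grip_force: 39.9
```

>>> {"op": "send_rows", "data": {
  "increments": [
    {"dx": 0.07, "dy": 0.02, "dz": 0, "roll": -0.12, "claw": -1},
    {"dx": 0.07, "dy": 0.02, "dz": 0, "roll": -0.12, "claw": -1},
    {"dx": 0.07, "dy": 0.02, "dz": 0, "roll": -0.12, "claw": -1},
    {"dx": 0.07, "dy": 0.02, "dz": 0, "roll": -0.12, "claw": -1},
    {"dx": 0.07, "dy": 0.02, "dz": 0, "roll": -0.12, "claw": -1}
  ]
}}

```text
clock: 25.22
tcp_pos: [0.4227, 0.3655, 0.0693]
orientation: [-0.0, 0.606, 0.795, 0.001]
wrist_force: [-0.4, 5.0, 5.3]
finger_gap: 0.021
grip_force: 39.7
```

>>> {"op": "send_rows", "data": {
  "increments": [
    {"dx": 0.07, "dy": 0.02, "dz": 0, "roll": -0.13, "claw": -1},
    {"dx": 0.07, "dy": 0.02, "dz": 0, "roll": -0.13, "claw": -1},
    {"dx": 0.07, "dy": 0.02, "dz": 0, "roll": -0.13, "claw": -1},
    {"dx": 0.07, "dy": 0.02, "dz": 0, "roll": -0.13, "claw": -1},
    {"dx": 0.07, "dy": 0.02, "dz": 0, "roll": -0.13, "claw": -1}
  ]
}}

```text
clock: 25.85
tcp_pos: [0.4245, 0.3661, 0.0692]
orientation: [-0.0, 0.613, 0.79, 0.001]
wrist_force: [-0.4, 5.3, 5.0]
finger_gap: 0.021
grip_force: 39.7
```

```bash
python3 - <<'E'
from h import *
s=get_state(); stat(s['tcp_pos'],s['wrist_force']); print(s['ft_torque'])
rows(26,[28,30,32,34,35]); print(); rows(35,[36,37,38,39])
E
```

```text
r=105.7 ang=103.77 ftan=0.9 frad=5.3
[0.93964925 0.19256892 0.19787179]
a=28: dx 0.14 dy 0.03 roll -0.25
a=30: dx 0.29 dy 0.06 roll -0.50
a=32: dx 0.43 dy 0.08 roll -0.75
a=34: dx 0.58 dy 0.10 roll -1.00
a=35: dx 0.65 dy 0.11 roll -1.12

a=36: dx 0.07 dy 0.01 roll -0.12
a=37: dx 0.15 dy 0.01 roll -0.25
a=38: dx 0.22 dy 0.01 roll -0.38
a=39: dx 0.29 dy 0.01 roll -0.50
```

Second click at about 105° (force jump between a=24 and 25). The third should come near a=37.

>>> {"op": "send_rows", "data": {
  "increments": [
    {"dx": 0.14, "dy": 0.04, "dz": 0, "roll": -0.25, "claw": -1},
    {"dx": 0.29, "dy": 0.08, "dz": 0, "roll": -0.5, "claw": -1},
    {"dx": 0.43, "dy": 0.11, "dz": 0, "roll": -0.75, "claw": -1},
    {"dx": 0.58, "dy": 0.13, "dz": 0, "roll": -1.0, "claw": -1},
    {"dx": 0.65, "dy": 0.14, "dz": 0, "roll": -1.12, "claw": -1}
  ]
}}

```text
clock: 26.48
tcp_pos: [0.4395, 0.3689, 0.0691]
orientation: [-0.001, 0.673, 0.74, -0.0]
wrist_force: [-4.1, 3.7, 8.6]
finger_gap: 0.0208
grip_force: 40.1
```

>>> {"op": "send_rows", "data": {
  "increments": [
    {"dx": 0, "dy": 0, "dz": 0, "roll": 0, "claw": -1},
    {"dx": 0, "dy": 0, "dz": 0, "roll": 0, "claw": -1},
    {"dx": 0.07, "dy": 0.01, "dz": 0, "roll": -0.12, "claw": -1},
    {"dx": 0.07, "dy": 0.01, "dz": 0, "roll": -0.12, "claw": -1},
    {"dx": 0.07, "dy": 0.01, "dz": 0, "roll": -0.12, "claw": -1}
  ]
}}

```text
clock: 27.1
tcp_pos: [0.4413, 0.3691, 0.0692]
orientation: [-0.0, 0.679, 0.734, -0.0]
wrist_force: [-3.1, 3.5, 7.9]
finger_gap: 0.0214
grip_force: 40.1
```

>>> {"op": "send_rows", "data": {
  "increments": [
    {"dx": 0.08, "dy": 0, "dz": 0, "roll": -0.13, "claw": -1},
    {"dx": 0.08, "dy": 0, "dz": 0, "roll": -0.13, "claw": -1},
    {"dx": 0.08, "dy": 0, "dz": 0, "roll": -0.13, "claw": -1},
    {"dx": 0.08, "dy": 0, "dz": 0, "roll": -0.13, "claw": -1},
    {"dx": 0.08, "dy": 0, "dz": 0, "roll": -0.13, "claw": -1}
  ]
}}

```text
clock: 27.72
tcp_pos: [0.4446, 0.3692, 0.0692]
orientation: [0.0, 0.686, 0.727, 0.0]
wrist_force: [-0.2, 3.7, 6.3]
finger_gap: 0.0209
grip_force: 39.8
```

>>> {"op": "send_rows", "data": {
  "increments": [
    {"dx": 0.07, "dy": 0, "dz": 0, "roll": -0.13, "claw": -1},
    {"dx": 0.07, "dy": 0, "dz": 0, "roll": -0.13, "claw": -1},
    {"dx": 0.07, "dy": 0, "dz": 0, "roll": -0.13, "claw": -1},
    {"dx": 0.07, "dy": 0, "dz": 0, "roll": -0.13, "claw": -1},
    {"dx": 0.07, "dy": 0, "dz": 0, "roll": -0.13, "claw": -1}
  ]
}}

```text
clock: 28.35
tcp_pos: [0.4464, 0.3693, 0.0693]
orientation: [0.0, 0.693, 0.721, 0.001]
wrist_force: [0.7, 4.1, 5.7]
finger_gap: 0.0213
grip_force: 39.8
```

```bash
python3 - <<'E'
from h import *
s=get_state(); stat(s['tcp_pos'],s['wrist_force']); print(s['ft_torque'])
rows(38,[40,42,44,45,46]); print(); rows(46,[46.5,47,47.5,48,48.5,49,50])
E
```

```text
r=106.0 ang=91.76 ftan=0.8 frad=4.1
[0.76597486 0.06616234 0.14763492]
a=40: dx 0.15 dy 0.00 roll -0.25
a=42: dx 0.29 dy -0.00 roll -0.50
a=44: dx 0.44 dy -0.01 roll -0.75
a=45: dx 0.51 dy -0.01 roll -0.88
a=46: dx 0.59 dy -0.02 roll -1.00

a=46.5: dx 0.04 dy -0.00 roll -0.06
a=47: dx 0.07 dy -0.01 roll -0.12
a=47.5: dx 0.11 dy -0.01 roll -0.19
a=48: dx 0.15 dy -0.02 roll -0.25
a=48.5: dx 0.18 dy -0.02 roll -0.31
a=49: dx 0.22 dy -0.03 roll -0.38
a=50: dx 0.29 dy -0.04 roll -0.50
```

Third click between a=36 and 37. I'll approach the fourth in half-degree steps.

>>> {"op": "send_rows", "data": {
  "increments": [
    {"dx": 0.15, "dy": 0, "dz": 0, "roll": -0.25, "claw": -1},
    {"dx": 0.29, "dy": 0, "dz": 0, "roll": -0.5, "claw": -1},
    {"dx": 0.44, "dy": -0.01, "dz": 0, "roll": -0.75, "claw": -1},
    {"dx": 0.51, "dy": -0.01, "dz": 0, "roll": -0.88, "claw": -1},
    {"dx": 0.59, "dy": -0.01, "dz": 0, "roll": -1.0, "claw": -1}
  ]
}}

```text
clock: 28.98
tcp_pos: [0.4597, 0.3691, 0.0692]
orientation: [-0.001, 0.741, 0.671, -0.0]
wrist_force: [-5.3, 4.0, 8.7]
finger_gap: 0.0212
grip_force: 40.1
```

>>> {"op": "send_rows", "data": {
  "increments": [
    {"dx": 0, "dy": 0, "dz": 0, "roll": 0, "claw": -1},
    {"dx": 0.07, "dy": 0, "dz": 0, "roll": -0.12, "claw": -1},
    {"dx": 0.07, "dy": 0, "dz": 0, "roll": -0.12, "claw": -1},
    {"dx": 0.07, "dy": 0, "dz": 0, "roll": -0.12, "claw": -1},
    {"dx": 0.07, "dy": 0, "dz": 0, "roll": -0.12, "claw": -1}
  ]
}}

```text
clock: 29.6
tcp_pos: [0.4622, 0.3688, 0.0692]
orientation: [-0.0, 0.747, 0.665, -0.0]
wrist_force: [-1.3, 2.6, 6.9]
finger_gap: 0.0208
grip_force: 39.9
```

>>> {"op": "send_rows", "data": {
  "increments": [
    {"dx": 0.04, "dy": 0, "dz": 0, "roll": -0.07, "claw": -1},
    {"dx": 0.04, "dy": 0, "dz": 0, "roll": -0.07, "claw": -1},
    {"dx": 0.04, "dy": 0, "dz": 0, "roll": -0.07, "claw": -1},
    {"dx": 0.04, "dy": 0, "dz": 0, "roll": -0.07, "claw": -1},
    {"dx": 0.04, "dy": 0, "dz": 0, "roll": -0.07, "claw": -1}
  ]
}}

```text
clock: 30.22
tcp_pos: [0.4629, 0.3688, 0.0692]
orientation: [-0.0, 0.75, 0.661, -0.0]
wrist_force: [-2.4, 2.5, 7.7]
finger_gap: 0.0209
grip_force: 40.0
```

>>> {"op": "send_rows", "data": {
  "increments": [
    {"dx": 0.04, "dy": 0, "dz": 0, "roll": -0.06, "claw": -1},
    {"dx": 0.04, "dy": 0, "dz": 0, "roll": -0.06, "claw": -1},
    {"dx": 0.04, "dy": 0, "dz": 0, "roll": -0.06, "claw": -1},
    {"dx": 0.04, "dy": 0, "dz": 0, "roll": -0.06, "claw": -1},
    {"dx": 0.04, "dy": 0, "dz": 0, "roll": -0.06, "claw": -1}
  ]
}}

```text
clock: 30.85
tcp_pos: [0.4636, 0.3687, 0.0692]
orientation: [-0.0, 0.753, 0.658, -0.0]
wrist_force: [-3.4, 3.3, 8.6]
finger_gap: 0.021
grip_force: 40.0
```

```bash
python3 - <<'E'
from h import *
s=get_state(); stat(s['tcp_pos'],s['wrist_force']); print(s['ft_torque'])
for p,f in [((.4195,.3648),(-3.3,4.4)),((.4227,.3655),(-.4,5)),((.4413,.3691),(-3.1,3.5)),((.4446,.3692),(-.2,3.7))]: stat(p,f)
E
```

```text
r=106.2 ang=82.45 ftan=-3.8 frad=2.8
[0.52189105 0.61322186 0.38361141]
r=105.8 ang=106.59 ftan=-1.9 frad=5.2
r=105.6 ang=104.81 ftan=0.9 frad=4.9
r=106.0 ang=94.54 ftan=-2.8 frad=3.7
r=105.9 ang=92.76 ftan=-0.0 frad=3.7
```

>>> {"op": "send_rows", "data": {
  "increments": [
    {"dx": 0.035, "dy": -0.005, "dz": 0, "roll": -0.06, "claw": -1},
    {"dx": 0.035, "dy": -0.005, "dz": 0, "roll": -0.06, "claw": -1},
    {"dx": 0.035, "dy": -0.005, "dz": 0, "roll": -0.06, "claw": -1},
    {"dx": 0.035, "dy": -0.005, "dz": 0, "roll": -0.06, "claw": -1},
    {"dx": 0.035, "dy": -0.005, "dz": 0, "roll": -0.06, "claw": -1}
  ]
}}

```text
clock: 31.48
tcp_pos: [0.4656, 0.3683, 0.0692]
orientation: [0.0, 0.756, 0.655, 0.0]
wrist_force: [0.0, 1.7, 6.3]
finger_gap: 0.0208
grip_force: 39.9
```

The fourth click shows: the force dropped and the knob jumped 2 mm. I'll ease back a hair to check that the pawl bears.

>>> {"op": "send_rows", "data": {
  "increments": [
    {"dx": -0.02, "dy": 0.002, "dz": 0, "roll": 0.03, "claw": -1},
    {"dx": -0.04, "dy": 0.004, "dz": 0, "roll": 0.06, "claw": -1},
    {"dx": -0.04, "dy": 0.004, "dz": 0, "roll": 0.06, "claw": -1},
    {"dx": -0.04, "dy": 0.004, "dz": 0, "roll": 0.06, "claw": -1},
    {"dx": -0.04, "dy": 0.004, "dz": 0, "roll": 0.06, "claw": -1}
  ]
}}

```text
clock: 32.1
tcp_pos: [0.4649, 0.3684, 0.0693]
orientation: [0.001, 0.753, 0.658, 0.0]
wrist_force: [-0.2, 1.7, 6.2]
finger_gap: 0.0206
grip_force: 39.8
```

```bash
python3 - <<'E'
from h import *
np.set_printoptions(precision=4,suppress=True)
c=snap('wrist','w8'); d=snap('top','t8'); e=snap('scene','s8'); s=get_state(); print(s['tcp_pos'],s['wrist_force'],s['clock']); stat(s['tcp_pos'],s['wrist_force'])
t=cv2.resize(d['image'][155:275,135:320],(400,260),interpolation=cv2.INTER_CUBIC)
t2=cv2.resize(e['image'][150:275,120:312],(400,260),interpolation=cv2.INTER_CUBIC)
w=cv2.resize(c['image'],(400,300)); w2=cv2.resize(c['image'][230:384,100:305],(400,300),interpolation=cv2.INTER_CUBIC)
cv2.imwrite('pics/m8.png',np.vstack([np.hstack([t,t2]),np.hstack([w,w2])]))
E
```

```text
[0.4649 0.3684 0.0692] [1.0751 1.6508 5.7885] 32.25
r=106.1 ang=81.77 ftan=0.8 frad=1.8
```

View pics/m8.png

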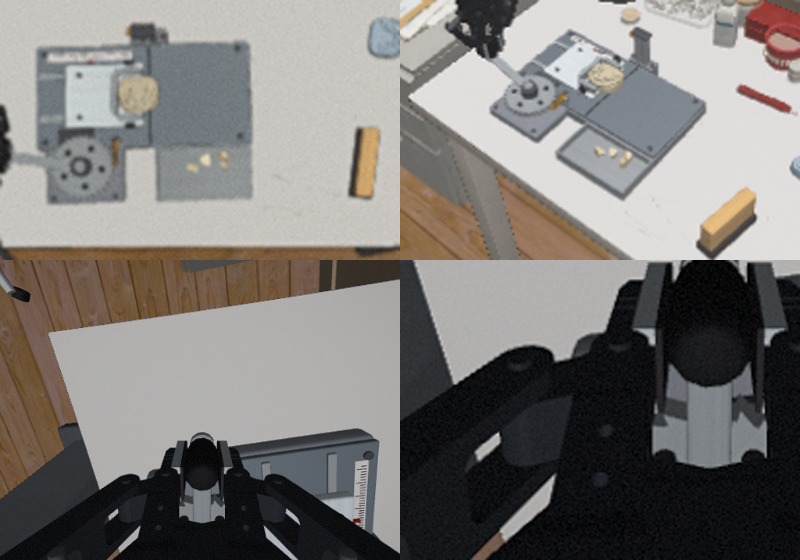

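The block stands upright, the chips are in the trough, and the lever points left (about 82°). I'll check the carriage shift numerically and seat the lever gently against the tooth.

>>> {"op": "send_rows", "data": {
  "increments": [
    {"dx": -0.02, "dy": 0, "dz": 0, "roll": 0.03, "claw": -1},
    {"dx": -0.04, "dy": 0.004, "dz": 0, "roll": 0.06, "claw": -1},
    {"dx": -0.04, "dy": 0.004, "dz": 0, "roll": 0.06, "claw": -1},
    {"dx": -0.04, "dy": 0.004, "dz": 0, "roll": 0.06, "claw": -1},
    {"dx": -0.04, "dy": 0.004, "dz": 0, "roll": 0.06, "claw": -1}
  ]
}}

```text
clock: 32.88
tcp_pos: [0.4644, 0.3685, 0.0692]
orientation: [0.001, 0.751, 0.661, 0.001]
wrist_force: [2.7, 1.2, 5.4]
finger_gap: 0.021
grip_force: 39.8
```

```bash
python3 - <<'E'
from h import *
s=get_state(); print(s['tcp_pos'],s['wrist_force'],s['clock']); stat(s['tcp_pos'],s['wrist_force'])
def g(f): return cv2.cvtColor(load(f)['image'],cv2.COLOR_BGR2GRAY).astype(np.float32)
# carriage + cast template from initial top picture, searched in the last
for a,b in(('t4','t8'),('top0','t8')):
  for nm,(y0,y1,x0,x1) in dict(carr=(184,216,160,206),bed=(172,222,207,252)).items():
    A=cv2.resize(g(a)[y0:y1,x0:x1],None,fx=8,fy=8,interpolation=2); B=cv2.resize(g(b)[y0-4:y1+4,x0-10:x1+10],None,fx=8,fy=8,interpolation=2)
    r=cv2.matchTemplate(B,A,cv2.TM_CCOEFF_NORMED); m=cv2.minMaxLoc(r); dx=(m[3][0]/8-10)
    c=load(a); print(a,nm,m[1],dx,'px ~mm',dx*1e3*(1.565-.06)/c['fx'])
E
```

```text
[0.46442604 0.36848035 0.06923477] [2.69769419 1.15642224 5.42508532] 32.875
r=106.1 ang=82.02 ftan=2.5 frad=1.5
t4 carr 0.9690490961074829 4.0 px ~mm 12.096560618497055
t4 bed 0.976765513420105 0.125 px ~mm 0.37801751932803296
top0 carr 0.9688982963562012 4.0 px ~mm 12.096560618497055
top0 bed 0.8410941362380981 0.0 px ~mm 0.0
```

The carriage has moved 12.1 mm, which is four clicks, and the pawl now bears the lever back. Handing in while holding the knob.

```bash
python3 -c "
from workcell import hand_in
print(hand_in())"
```

```text
the job is handed in; nothing more can be done
None
```

The job is handed in: all four chips are in the trough, the scraper block stands upright on the bench, and the lever is exactly four clicks on (carriage moved 12 mm, pawl seated) with the gripper still holding the knob.

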